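Open the combination padlock of the sample safe and present it

TASK

Open the combination padlock on the small steel sample safe: turn its dial click by click until the white pointer stands at the index mark on the shackle side, where the lock's notch lies, then pull the shackle straight out to its stop without forcing it. Then lift the opened lock up out of its rest, clear of the staple, and present it: finish while still holding it in the gripper, roughly level with the dial up, at least 8 cm above its rest. Leave the timer, the small box and the specimen cup where they are.

Things in the scene. Friction and masses are not known exactly. Their poses are not given: they have to be found in the camera images.
- safe: grey steel box, 134 x 134 mm and 48 mm high, fixed to the worktop; origin at the centre of its underside, z up; -x is its front, over which the padlock's shackle overhangs. On its lid is a shallow rest (floor 50 mm above the worktop, steel lips 8 mm high above the lid, 2 mm play round the lock) in which the padlock lies flat, dial up, centred 30 mm toward -x of the safe's origin
- staple (a point): centre of the eye of the staple, a steel plate 4 mm thick, 24 mm wide, standing up 26 mm from the lid; the shackle's free leg passes through it (14 mm wide eye). It traps the lock until the shackle is fully pulled out: the leg then ends 6 mm in front of the plate when the lock lies in its rest, and the lock lifts straight up with the plate passing between leg and case
- padlock: loose aluminium padlock, case 60 (x) x 56 (y) x 26 mm (z), about 0.28 kg with dial and shackle; origin at the centre of the underside of its case, z up through the dial, shackle towards -x, free leg of the shackle at y = -17.5 mm
- dial_grip (a point): point on the axis of the black dial, half-way up it; the dial is a twelve-sided knob, 34 mm across flats (one pair of flats faces the lock's x and one its y at every click), and stands 20 mm above the case's face (its top 10 mm above this point); it turns with the dial: the pointer lies along this frame's -x
- dial (a joint): dial angle in rad, growing anticlockwise from above; 0 (or 6.283, the same place) is the opening notch, where the white pointer points to the shackle side at the index mark on the case. Twelve clicks a turn, one every 0.524 rad, turns either way; a click takes about 0.05 N m and the dial springs into the nearest click when let go. The shackle is freed only within about 0.2 rad of the notch
- shackle_grip (a point): point midway between the two straight legs of the U-shaped shackle, at leg height, 60 mm toward -x of the case's centre; moves with the shackle. Legs are 9 mm thick round steel, 44 mm over both, along the lock's x; the bow ends 30 mm farther toward -x. Below this point is open space down to the worktop (the safe's front edge lies 23 mm toward +x when the shackle is shut)
- shackle (a joint): how far the shackle is drawn out of the case, in m: 0 shut, 0.020 at the stop; slides straight toward the lock's -x against about 2.5 N of friction and stays where it is left
- timer: bystander: bench timer 64 x 64 x 19 mm, origin at the centre of its underside
- coverglass_box: bystander: small carton 55 x 55 x 22 mm, origin at the centre of its underside
- cup_3: bystander: white specimen cup 61 mm across, 68 mm high, origin at the centre of its underside
Mind the look-alikes: they are no part of the job. Of the things that look like the safe, the middle-sized one is meant.

How it is judged:
By the outcome, as a careful person would: the job done as asked, in the order asked, and still so for the second after the job is handed in, while the arm keeps its last pose, push and grip.
It also fails if it takes over 62 s, if anything falls off the work surface, if the arm or the gripper's body presses on something with over 40 N, if the wrist force passes 120 N, or if a joint passes its speed limit or range.

ROBOT

A 6-joint arm with a two-finger parallel gripper is mounted at the origin on a cart in front of the work surface, level with it; the furniture and walls round the work are solid. World frame = base frame: x ahead of the robot, y to its left, z up, the work surface at z = 0. Lengths are in mm, angles in degrees, forces in N, time in s.
With the tool pointing down it reaches from about 350 to 925 mm from the base axis. Payload 6.4 kg.
Tool frame: the origin (TCP) lies at the very end of the fingers, on their centre line; the grasp point (between the pads) lies bot.grip_point_offset behind it (bot.grip_point_offset is the distance from the TCP to the grasp point, in mm); z points along the fingers, y is the line along which they close (so a half turn about z gives the same grasp; the last joint's range is limited). The gripper opens to 94 mm and grips with 3 to 60 N. Pads are 16 mm wide; open, the fingers measure 119 mm over their backs; the gripper's body (75 mm by 177 mm) begins 78 mm behind the grasp point.
Start: joints at [64.567, 14.043, 89.255, -0, 76.702, -9.975], TCP at [173.247, 626.498, 205.455] pointing down, gripper open.
Joint ranges: [-179.41, 179.41], [-58.25, 129.5], [7.25, 145.43], [-54.29, 234.29], [11.92, 165.04], [-157.13, 157.13]. Speed limits (degrees/s): [147.25, 147.25, 180, 180, 180, 180].

INTERFACE

Orientations are given as [roll, pitch, yaw] about the fixed x, y, z axes, in that order (R = Rz(yaw) Ry(pitch) Rx(roll)).
In Python, from bench import bot gives the robot as it stands.
- The arm moves only by the tool jog_arm, never from a script. Its argument "motion" is a list that holds one entry, the list of rows, each a list of 7 numbers: the shift along the world's x, y, z each as a share of 500 mm, from -1 to 1, then the turn, a rotation vector about the world's x, y, z each as a share of 360 degrees, from -1 to 1, then the opening, from 0 (shut) to 1 (fully open). In form: [[[x, y, z, wx, wy, wz, jaw], ...]]. A call has 1 to 8 rows; each row is the pose to reach, as a shift and turn from the pose commanded when the call began, turning the shorter way round; what a row does not reach only later rows make up. A row lasts 1/8 s, in which the tool goes at most 62.5 mm and 10.7 degrees, less where a joint would pass 70% of its speed; a pose out of reach is approached as far as the arm can. A call with a number of a shift or a turn outside -1 to 1 is refused whole. A call with a gripper value outside its range is refused whole. The fingers move at their own pace and stop on an object; "squeeze" is the grip in N (left out, the last holds). Time passes only in rows, so rows that repeat a pose let the fingers close. It gives the time, the measured TCP pose, the force, the opening and the grip force at its end, in the units of the state.
- bot.read_state(): the state, without advancing time (a new reading comes with each control period).
- bot.grab_frame(name): name is "scene" or "top"; returns the picture (384x512x3 uint8, red, green, blue); there is no depth.
- bot.calibration(name): a dict with "K" (3x3 intrinsics, pixels), "pose" (4x4, takes a point from camera to world coordinates). Camera axes: x right, y down, z forward; pixel columns grow to the right and rows downward; lengths in mm; the calibration is good to about 2 mm. A picture is of the moment at which its call begins. calibration takes no time and is no camera call.
- bot.hand_in(): hands the job in; it is judged then, once.
Trained networks look in the newest picture that a camera, given by its name, has taken for a name from the list of things; names that differ only in an ending like _2 or _b are one class to them, and where a whole thing is asked for, a point or a joint stands for the part that bears it (a point fixed in the world has none). Each returns a list of dicts, best first, with "score" (0 to 1); they miss things now and then, are a little off and sometimes report something else, mostly with a low value. They report only what shows in the picture. A call takes as long as a camera call. They do not tell look-alikes from the thing itself.
- bot.masks_of(camera, thing): "region" (384x512 bool, what is visible of it) and "position" ([column, row] as shares, 0 to 1, of the picture: columns of its width, rows of its height, amid what is visible of it).
- bot.mark_of(camera, thing): "position" ([column, row] as shares, 0 to 1, of the picture: columns of its width, rows of its height: a listed point, or the origin of a listed thing).
The state is a dict: "time_s": time; "joint_pos": joint angles; "joint_velocities": joint speeds; "effort": joint torques, N m; "ee_pos": TCP position; "orientation": TCP orientation; "wrist_force": force on the tool from outside, world axes, zero at the start; "moment": the same for the moment, N m; "finger_gap": finger opening in mm; "grip_force": force on a finger pad.
Only numpy, scipy, OpenCV 4.12 (cv2) and the standard library are available. Lean on these libraries where they do the work, as an engineer would, in place of code of your own. Each camera call takes 0.05 s, during which the arm holds its last target. There are 200 camera calls.

## Working session

There is one attempt and no reset: what is moved stays moved. The work goes in short steps, Python scripts to look and compute and a tool call to move; the robot and the scene stay as the last step left them, time stands still between calls to the robot, and variables do not carry over. Pictures are saved under pics/ and viewed, at most 10 in all, crops included, and the job is handed in when it is done.

Besides the shell and the picture viewer there is one more tool, called after "Request:" by a JSON object that holds its "op" and its "data". jog_arm: Moves the arm, as the interface text tells. Shift numbers are shares of 500 mm and turn numbers shares of 360 degrees, none past 1 either way. Its arguments: {"type":"object","properties":{"motion":{"type":"array"},"squeeze":{"type":"number"}},"required":["motion"]}

```bash
mkdir -p pics; ls
python3 - <<'E'
from bench import bot
import cv2,numpy as np
for c in ("scene","top"):
    im=bot.grab_frame(c); cv2.imwrite(f"pics/{c}0.png",cv2.cvtColor(im,cv2.COLOR_RGB2BGR))
    k=bot.calibration(c); print(c,np.round(k["K"],1).tolist(),np.round(k["pose"],3).tolist())
    for t in ("safe","padlock","dial_grip","shackle_grip","staple","timer","coverglass_box","cup_3"):
        print(t,[(round(d["score"],2),round(d["position"][0]*512,1),round(d["position"][1]*384,1)) for d in bot.mark_of(c,t)])
print(bot.read_state(),bot.grip_point_offset)
E
```

```text
pics
scene [[460.2, 0.0, 263.9], [0.0, 460.2, 190.5], [0.0, 0.0, 1.0]] [[0.64, -0.691, 0.336, 54.954], [-0.768, -0.572, 0.286, -465.33], [-0.005, -0.441, -0.897, 1316.256], [0.0, 0.0, 0.0, 1.0]]
safe [(0.87, 296.4, 193.8), (0.86, 357.7, 312.5)]
padlock [(0.82, 290.7, 193.6)]
dial_grip [(0.42, 292.5, 190.6)]
shackle_grip [(0.4, 275.5, 206.3), (0.39, 329.9, 263.1)]
staple [(0.94, 359.7, 331.4), (0.93, 286.6, 202.6), (0.81, 204.1, 171.8)]
timer [(0.85, 160.7, 131.3), (0.32, 296.8, 193.9)]
coverglass_box [(0.98, 327.6, 264.3), (0.27, 369.7, 244.2)]
cup_3 [(0.95, 369.7, 244.8), (0.47, 278.0, 206.3)]
top [[413.9, 0.0, 246.8], [0.0, 413.9, 185.4], [0.0, 0.0, 1.0]] [[-0.007, -0.994, 0.105, 394.371], [-1.0, 0.008, 0.008, -74.606], [-0.009, -0.105, -0.994, 1446.902], [0.0, 0.0, 0.0, 1.0]]
safe [(0.94, 368.9, 220.5), (0.78, 266.6, 170.8), (0.6, 189.1, 190.9), (0.58, 264.1, 175.8)]
padlock [(0.95, 265.5, 175.5)]
dial_grip [(0.59, 264.8, 171.6)]
shackle_grip [(0.45, 266.0, 196.1)]
staple [(0.95, 268.6, 186.6), (0.68, 386.9, 231.0), (0.62, 194.3, 216.1)]
timer [(0.69, 130.6, 203.1)]
coverglass_box [(0.48, 328.9, 203.0)]
cup_3 [(0.52, 344.5, 162.5)]
{'time_s': 0.9, 'joint_pos': array([ 6.45657585e+01,  1.40427185e+01,  8.92555859e+01, -5.88049084e-04,
        7.67003053e+01, -9.97518376e+00]), 'joint_velocities': array([ 0.07131533, -0.00784928,  0.02072943,  0.0168939 ,  0.09219979,
       -0.03718213]), 'effort': array([ 1.09187462e-03, -4.15821576e+01, -3.14884830e+01,  6.85264519e-02,
        2.88074207e-02, -2.24985752e-05]), 'ee_pos': array([173.26135869, 626.49959735, 205.45851167]), 'orientation': array([1.79998730e+02, 8.04460051e-04, 1.64541078e+02]), 'wrist_force': array([-0.15753465,  0.38141167, -0.02531512]), 'moment': array([0.02462113, 0.02210866, 0.00882881]), 'grip_force': 0.0, 'finger_gap': 94.43158199735313} 18.8
```

Run:
```python
import cv2,numpy as np
a=cv2.imread("pics/scene0.png");b=cv2.imread("pics/top0.png")
cv2.imwrite("pics/both.png",np.hstack([cv2.resize(a,(400,300),interpolation=cv2.INTER_AREA),cv2.resize(b,(400,300),interpolation=cv2.INTER_AREA)]))
c=cv2.resize(a[150:250,230:350],None,fx=3.3,fy=3.3,interpolation=cv2.INTER_CUBIC)[:330,:396]
d=cv2.resize(b[125:225,205:325],None,fx=3.3,fy=3.3,interpolation=cv2.INTER_CUBIC)[:330,:396]
cv2.imwrite("pics/crop.png",np.hstack([c,d]))
```

```text
(no output)
```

View pics/both.png

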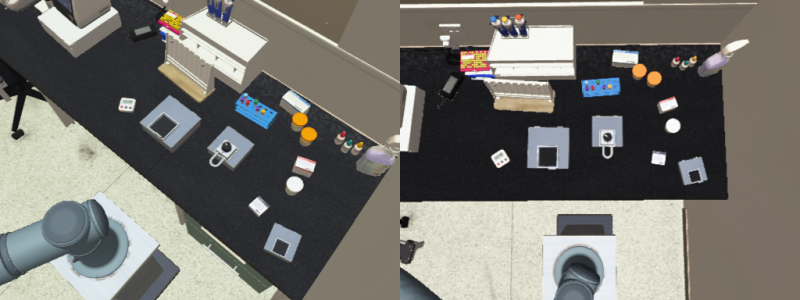

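View pics/crop.png

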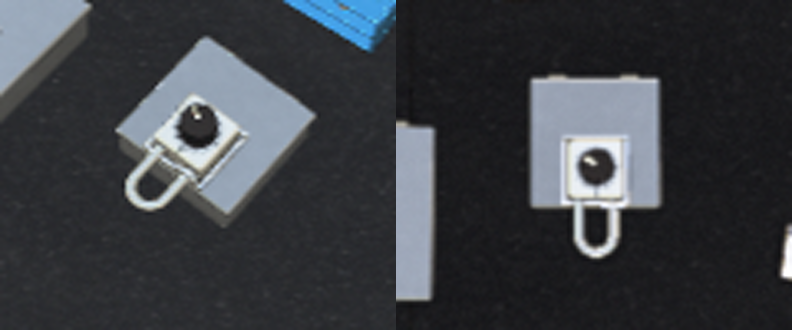

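The top picture shows three safe look-alikes: a large one at about (189,191), a middle-sized one with the padlock at (266,170), and a small one at (372,219). I choose the middle one: it matches the description and bears the padlock. In the close crop the shackle points toward the robot (-x), and the dial pointer points away and to the left. Next I measure more finely.

```bash
cat > h.py <<'E'
from bench import bot
import cv2,numpy as np
def ray(c,p):
    k=bot.calibration(c);T=np.array(k["pose"]);d=T[:3,:3]@np.linalg.inv(k["K"])@[p[0],p[1],1]
    return T[:3,3],d/np.linalg.norm(d)
def onz(c,p,z):
    o,d=ray(c,p);return o+d*(z-o[2])/d[2]
def proj(c,X):
    k=bot.calibration(c);T=np.array(k["pose"]);q=np.array(k["K"])@(T[:3,:3].T@(np.asarray(X,float)-T[:3,3]));return q[:2]/q[2]
E
python3 - <<'E'
from h import *
a=cv2.imread("pics/scene0.png");b=cv2.imread("pics/top0.png")
for c,z,t in (("top",[(264.8,171.6)],"dial"),("scene",[(292.5,190.6)],"dial")): print(c,onz(c,z[0],86))
# lid: bluish grey pixels of the safe, fit rectangle
for c,im,p in (("top",b,(266,155)),("scene",a,(305,172))):
    m=np.zeros((386,514),np.uint8);im2=im.copy()
    cv2.floodFill(im2,m,p,0,(9,9,9),(9,9,9),cv2.FLOODFILL_MASK_ONLY|8)
    m=m[1:-1,1:-1];h=cv2.convexHull(np.argwhere(m)[:,::-1].astype(np.int32))
    W=np.array([onz(c,q[0],48)[:2] for q in h],np.float32)
    print(c,m.sum(),cv2.minAreaRect(W), W.min(0),W.max(0))
# dial close-ups rectified to the dial's top plane z=96, 0.2 mm/px ; image up=+x, left=+y
out=[]
for c,im in (("scene",a),("top",b)):
    cx,cy=onz(c,proj(c,np.mean([onz("top",(264.8,171.6),86),onz("scene",(292.5,190.6),86)],0)),86)[:2]
    q=np.array([[cx+d,cy+e] for d,e in((45,45),(45,-45),(-45,-45),(-45,45))])
    src=np.float32([proj(c,[*v,96]) for v in q]);H=cv2.getPerspectiveTransform(src,np.float32([[0,0],[395,0],[395,395],[0,395]]))
    print(c,"centre",cx,cy);out.append(cv2.warpPerspective(im,H,(396,396),flags=cv2.INTER_CUBIC))
cv2.imwrite("pics/dial0.png",np.hstack(out))
for n,g in zip(("scene","top"),out):
    l=g.min(2).astype(float);
    d=cv2.morphologyEx((l<75).astype(np.uint8),cv2.MORPH_OPEN,np.ones((15,15)));n_,lab,st,ce=cv2.connectedComponentsWithStats(d)
    print(n,st[1:].tolist(),np.round(ce[1:],1).tolist())
E
```

```text
top [ 584.18518398 -123.02575104   86.        ]
scene [ 569.2941599 -139.2701255   86.       ]
top 928 ((602.1375122070312, -125.36370086669922), (123.3826904296875, 124.15020751953125), 89.46870422363281) [ 539.60175 -187.62799] [664.7819   -63.316063]
scene 1062 ((600.826904296875, -126.35480499267578), (131.38702392578125, 129.4484405517578), 89.54187774658203) [ 535.6593  -192.29356] [665.7917 -60.6064]
scene centre 576.7396719416423 -131.1479382690435
top centre 576.7396719416425 -131.14793826904338
scene [[111, 152, 164, 176, 19938]] [[196.1, 246.0]]
top [[94, 149, 146, 150, 14340]] [[172.5, 228.1]]
```

View pics/dial0.png

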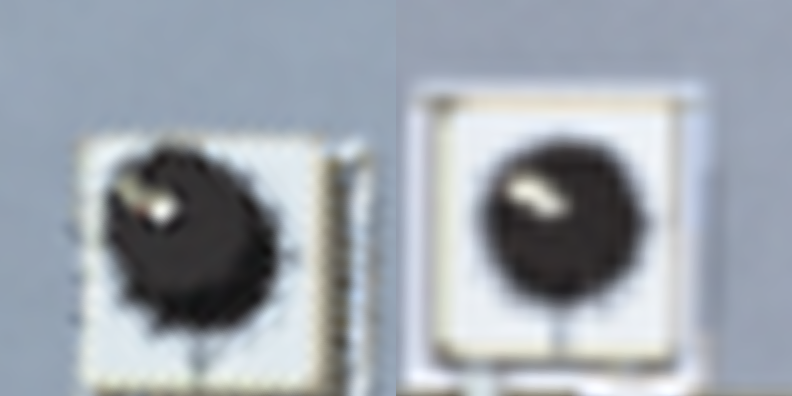

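The middle safe's lid centre is at about (601,-126) with yaw near 0, so the lock sits at about (570.5,-126). The close-up shows the pointer at about 57-60° in world axes (tip at about (508,180), dial centre at about (566,218) in the right half). The index mark is at the bottom, toward -x. That means about +120°, or four clicks anticlockwise. I'll approach at yaw 60.

Request:
{"op": "jog_arm", "data": {"motion": [[[0.4, -0.75, 0, 0, 0, -0.145, 1], [0.4, -0.75, 0, 0, 0, -0.145, 1], [0.4, -0.75, 0, 0, 0, -0.145, 1], [0.4, -0.75, 0, 0, 0, -0.145, 1], [0.4, -0.75, 0, 0, 0, -0.145, 1], [0.4, -0.75, 0, 0, 0, -0.145, 1], [0.4, -0.75, 0, 0, 0, -0.145, 1], [0.4, -0.75, 0, 0, 0, -0.145, 1]]], "squeeze": 20}}

```text
time_s: 1.9
ee_pos: [374.6, 249.3, 205.8]
orientation: [180.0, 0.0, 112.0]
wrist_force: [-0.4, 1.2, 0.0]
finger_gap: 93.9
grip_force: 0.0
```

Request:
{"op": "jog_arm", "data": {"motion": [[[0.394, -0.755, 0, 0, 0, -0.1454, 1], [0.394, -0.755, 0, 0, 0, -0.1454, 1], [0.394, -0.755, 0, 0, 0, -0.1454, 1], [0.394, -0.755, 0, 0, 0, -0.1454, 1], [0.394, -0.755, 0, 0, 0, -0.1454, 1], [0.394, -0.755, 0, 0, 0, -0.1454, 1], [0.394, -0.755, 0, 0, 0, -0.1454, 1], [0.394, -0.755, 0, 0, 0, -0.1454, 1]]]}}

```text
time_s: 2.9
ee_pos: [571.4, -127.5, 205.0]
orientation: [-180.0, -0.0, 59.9]
wrist_force: [-1.3, 0.6, -0.0]
finger_gap: 94.1
grip_force: 0.0
```

Request:
{"op": "jog_arm", "data": {"motion": [[[0, 0, -0.08, 0, 0, 0, 1], [0, 0, -0.16, 0, 0, 0, 1], [0, 0, -0.22, 0, 0, 0, 1], [0, 0, -0.25, 0, 0, 0, 1], [0, 0, -0.25, 0, 0, 0, 1], [0, 0, -0.25, 0, 0, 0, 1]]]}}

```text
time_s: 3.65
ee_pos: [571.3, -125.9, 82.1]
orientation: [179.9, -0.0, 60.0]
wrist_force: [-0.1, -0.3, 0.9]
finger_gap: 93.9
grip_force: 0.0
```

Request:
{"op": "jog_arm", "data": {"motion": [[[0, 0, 0, 0, 0, 0, 0.3], [0, 0, 0, 0, 0, 0, 0.3], [0, 0, 0, 0, 0, 0, 0.3], [0, 0, 0, 0, 0, 0, 0.3], [0, 0, 0, 0, 0, 0, 0.3], [0, 0, 0, 0, 0, 0, 0.3], [0, 0, 0, 0, 0, 0, 0.3], [0, 0, 0, 0, 0, 0, 0.3]]], "squeeze": 15}}

```text
time_s: 4.65
ee_pos: [570.7, -126.3, 80.7]
orientation: [179.9, -0.0, 60.0]
wrist_force: [3.1, -0.4, -0.9]
finger_gap: 34.1
grip_force: 15.0
```

Request:
{"op": "jog_arm", "data": {"motion": [[[0, 0, 0, 0, 0, 0.0278, 0.3], [0, 0, 0, 0, 0, 0.0556, 0.3], [0, 0, 0, 0, 0, 0.0833, 0.3], [0, 0, 0, 0, 0, 0.0833, 0.3], [0, 0, 0, 0, 0, 0.1111, 0.3], [0, 0, 0, 0, 0, 0.1389, 0.3], [0, 0, 0, 0, 0, 0.1667, 0.3], [0, 0, 0, 0, 0, 0.1667, 0.3]]]}}

```text
time_s: 5.65
ee_pos: [572.6, -126.7, 81.9]
orientation: [179.7, 0.2, 120.0]
wrist_force: [5.8, -0.8, 0.5]
finger_gap: 33.9
grip_force: 15.0
```

Request:
{"op": "jog_arm", "data": {"motion": [[[0, 0, 0, 0, 0, 0.0278, 0.3], [0, 0, 0, 0, 0, 0.0556, 0.3], [0, 0, 0, 0, 0, 0.0833, 0.3], [0, 0, 0, 0, 0, 0.0833, 0.3], [0, 0, 0, 0, 0, 0.1111, 0.3], [0, 0, 0, 0, 0, 0.1389, 0.3], [0, 0, 0, 0, 0, 0.1667, 0.3], [0, 0, 0, 0, 0, 0.1667, 0.3]]]}}

```text
time_s: 6.65
ee_pos: [569.9, -125.8, 80.4]
orientation: [180.0, -0.1, 179.8]
wrist_force: [0.8, 0.3, 0.5]
finger_gap: 34.0
grip_force: 15.0
```

Request:
{"op": "jog_arm", "data": {"motion": [[[0, 0, 0, 0, 0, 0, 0.3], [0, 0, 0, 0, 0, 0, 0.3], [0, 0, 0, 0, 0, 0, 0.3], [0, 0, 0, 0, 0, 0, 0.3]]]}}

```text
time_s: 7.15
ee_pos: [570.1, -125.9, 80.3]
orientation: [180.0, -0.0, 180.0]
wrist_force: [0.1, 0.8, 0.5]
finger_gap: 34.3
grip_force: 15.0
```

Request:
{"op": "jog_arm", "data": {"motion": [[[0, 0, 0, 0, 0, 0, 0.8], [0, 0, 0, 0, 0, 0, 0.8], [0, 0, 0, 0, 0, 0, 0.8], [0, 0, 0.1, 0, 0, 0, 0.8], [0, 0, 0.2, 0, 0, 0, 0.8], [0, 0.1, 0.24, 0, 0, 0, 0.8], [0, 0.25, 0.24, 0, 0, 0, 0.8], [0, 0.4, 0.24, 0, 0, 0, 0.8]]]}}

```text
time_s: 8.15
ee_pos: [570.3, 50.5, 201.1]
orientation: [-180.0, 0.1, 180.0]
wrist_force: [-0.4, -1.0, 0.5]
finger_gap: 75.0
grip_force: 0.0
```

```bash
cat > v.py <<'E'
from h import *
import sys
n=sys.argv[1];out=[];z=float(sys.argv[2]) if len(sys.argv)>2 else 96
for c in ("scene","top"):
    im=cv2.cvtColor(bot.grab_frame(c),cv2.COLOR_RGB2BGR);cv2.imwrite(f"pics/{c}{n}.png",im)
    src=np.float32([proj(c,[550+d,-126+e,z]) for d,e in((65,65),(65,-65),(-65,-65),(-65,65))])
    out.append(cv2.warpPerspective(im,cv2.getPerspectiveTransform(src,np.float32([[0,0],[390,0],[390,390],[0,390]])),(391,391),flags=cv2.INTER_CUBIC))
    for t in ("dial_grip","shackle_grip","padlock"):
        print(c,t,[(round(d["score"],2),np.round(onz(c,np.array(d["position"])*[512,384],{"dial_grip":86,"shackle_grip":63,"padlock":50}[t])[:2],1).tolist()) for d in bot.mark_of(c,t)][:3])
cv2.imwrite(f"pics/view{n}.png",np.hstack(out));s=bot.read_state();print(s["time_s"],s["ee_pos"])
E
python3 v.py 1
```

```text
scene dial_grip [(0.46, [575.7, -135.4])]
scene shackle_grip [(0.61, [500.5, -136.7])]
scene padlock [(0.59, [572.4, -129.8])]
top dial_grip [(0.25, [473.2, -335.4])]
top shackle_grip [(0.46, [512.3, -120.6])]
top padlock [(0.92, [572.7, -120.3])]
8.55 [570.36828663  47.48365562 200.34494033]
```

View pics/view1.png

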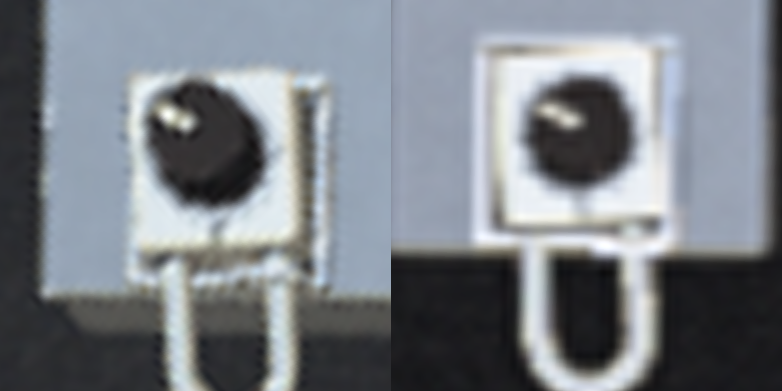

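The view shows the white pointer still up-left: the right half has the streak from (540,106) to (577,125), with the dial centre near (578,127). So the dial did not turn with the fingers, and the pads seem to have slipped over the flats. I'll re-grip harder and check the gap in mid-click.

Request:
{"op": "jog_arm", "data": {"motion": [[[0, -0.1, 0, 0, 0, -0.029, 0.8], [0, -0.2, 0, 0, 0, -0.058, 0.8], [0, -0.3, 0, 0, 0, -0.087, 0.8], [0, -0.4, 0, 0, 0, -0.116, 0.8], [0, -0.4, 0, 0, 0, -0.145, 0.8], [0, -0.4, 0, 0, 0, -0.174, 0.8], [0, -0.4, 0, 0, 0, -0.203, 0.8], [0, -0.4, 0, 0, 0, -0.232, 0.8]]]}}

```text
time_s: 9.55
ee_pos: [569.8, -152.6, 200.4]
orientation: [-180.0, 0.0, 96.0]
wrist_force: [0.5, -0.3, 0.2]
finger_gap: 75.1
grip_force: 0.0
```

Request:
{"op": "jog_arm", "data": {"motion": [[[0, 0, -0.06, 0, 0, -0.029, 0.8], [0, 0, -0.12, 0, 0, -0.058, 0.8], [0, 0, -0.18, 0, 0, -0.087, 0.8], [0, 0, -0.22, 0, 0, -0.1013, 0.8], [0, 0, -0.243, 0, 0, -0.1013, 0.8], [0, 0, -0.243, 0, 0, -0.1013, 0.8], [0, 0, -0.243, 0, 0, -0.1013, 0.8], [0, 0, -0.243, 0, 0, -0.1013, 0.8]]]}}

```text
time_s: 10.55
ee_pos: [570.9, -151.4, 80.1]
orientation: [179.9, -0.0, 60.1]
wrist_force: [0.6, -0.3, -0.5]
finger_gap: 75.3
grip_force: 0.0
```

Request:
{"op": "jog_arm", "data": {"motion": [[[0, 0, 0, 0, 0, 0, 0.3], [0, 0, 0, 0, 0, 0, 0.3], [0, 0, 0, 0, 0, 0, 0.3], [0, 0, 0, 0, 0, 0, 0.3], [0, 0, 0, 0, 0, 0, 0.3], [0, 0, 0, 0, 0, 0, 0.3]]], "squeeze": 40}}

```text
time_s: 11.3
ee_pos: [569.2, -150.7, 78.4]
orientation: [-179.8, 0.0, 60.1]
wrist_force: [-2.8, 1.2, -0.3]
finger_gap: 28.6
grip_force: 1.5
```

```bash
python3 -c "
from bench import bot
s=bot.read_state();print(s)"
```

```text
{'time_s': 11.3, 'joint_pos': array([-2.58411529e+01,  1.44705250e+01,  1.03057265e+02, -3.46407800e-02,
        6.26319481e+01,  4.12417977e+00]), 'joint_velocities': array([ 9.64541022e-02,  1.79123111e-02, -1.08578230e-04,  3.18830867e-01,
       -4.94270016e-01,  9.04750923e-02]), 'effort': array([  0.43050751, -38.64472389, -29.71293211,   0.44193003,
        -0.91633877,   0.05755452]), 'ee_pos': array([ 569.15274065, -150.70046586,   78.35595167]), 'orientation': array([-1.79842881e+02,  4.21278296e-02,  6.00506925e+01]), 'wrist_force': array([-2.79204158,  1.18486896, -0.27404269]), 'moment': array([6.40240956e-04, 8.28879926e-01, 9.39981359e-02]), 'grip_force': 1.5302538312971592, 'finger_gap': 28.6382043248589}
```

Request:
{"op": "jog_arm", "data": {"motion": [[[0, 0, 0, 0, 0, 0.02, 0.3], [0, 0, 0, 0, 0, 0.035, 0.3], [0, 0, 0, 0, 0, 0.035, 0.3]]]}}

```text
time_s: 11.68
ee_pos: [570.9, -151.1, 79.2]
orientation: [179.9, -0.0, 72.6]
wrist_force: [-1.6, -0.5, 0.1]
finger_gap: 28.2
grip_force: 0.0
```

```bash
python3 -c "
from bench import bot
s=bot.read_state();print(s['moment'],s['finger_gap'],s['orientation'])"
```

```text
[-0.08315503  0.07707891  0.00960592] 28.20860069245411 [ 1.79909446e+02 -1.06394522e-02  7.25563022e+01]
```

The last retreat had not reached its commanded y, so I came down 25 mm off in y, beside the dial. I'll open, lift, correct and re-grip.

Request:
{"op": "jog_arm", "data": {"motion": [[[0, 0, 0, 0, 0, 0, 0.8], [0, 0, 0, 0, 0, 0, 0.8], [0, 0, 0, 0, 0, 0, 0.8], [0, 0, 0, 0, 0, 0, 0.8], [0, 0, 0.08, 0, 0, 0, 0.8], [0, 0, 0.08, 0, 0, 0, 0.8]]]}}

```text
time_s: 12.42
ee_pos: [572.5, -152.0, 122.3]
orientation: [179.6, 0.1, 72.6]
wrist_force: [0.6, -0.8, 0.3]
finger_gap: 75.1
grip_force: 0.0
```

```bash
python3 -c "
from bench import bot
s=bot.read_state();print(s['ee_pos'],s['finger_gap'],s['orientation'])"
python3 - <<'E'
from h import *
print(proj("top",[570,-126,96]))
E
```

```text
[ 572.52177075 -152.04710612  122.3148965 ] 75.067374734836 [1.79617712e+02 5.41577535e-02 7.26272456e+01]
[265.8596168  175.44431443]
```

Request:
{"op": "jog_arm", "data": {"motion": [[[0, 0.05, 0, 0, 0, -0.02, 0.8], [0, 0.05, 0, 0, 0, -0.035, 0.8], [0, 0.05, 0, 0, 0, -0.035, 0.8], [0, 0.05, 0, 0, 0, -0.035, 0.8]]]}}

```text
time_s: 12.92
ee_pos: [570.0, -126.1, 118.4]
orientation: [-180.0, 0.0, 60.1]
wrist_force: [-0.1, 0.5, -1.3]
finger_gap: 75.2
grip_force: 0.0
```

```bash
python3 -c "
from bench import bot
s=bot.read_state();print(s['ee_pos'],s['finger_gap'],s['orientation'])"
```

```text
[ 569.98307519 -126.08041225  118.39198005] 75.18172800211845 [-1.79957963e+02  6.85549998e-03  6.00940167e+01]
```

Position is right. Now down to z of about 79 (-39.5 mm) and grip at 40 N, then half a click to test.

Request:
{"op": "jog_arm", "data": {"motion": [[[0, 0, -0.05, 0, 0, 0, 0.8], [0, 0, -0.079, 0, 0, 0, 0.8], [0, 0, -0.079, 0, 0, 0, 0.8], [0, 0, -0.079, 0, 0, 0, 0.3], [0, 0, -0.079, 0, 0, 0, 0.3], [0, 0, -0.079, 0, 0, 0, 0.3], [0, 0, -0.079, 0, 0, 0, 0.3], [0, 0, -0.079, 0, 0, 0, 0.3]]], "squeeze": 40}}

```text
time_s: 13.92
ee_pos: [570.8, -126.6, 79.9]
orientation: [179.9, 0.0, 60.0]
wrist_force: [-0.3, -2.7, 1.2]
finger_gap: 33.5
grip_force: 40.0
```

Request:
{"op": "jog_arm", "data": {"motion": [[[0, 0, 0, 0, 0, 0, 0.3], [0, 0, 0, 0, 0, 0.02, 0.3], [0, 0, 0, 0, 0, 0.04, 0.3], [0, 0, 0, 0, 0, 0.04, 0.3]]]}}

```text
time_s: 14.42
ee_pos: [571.3, -126.9, 80.1]
orientation: [179.8, 0.1, 74.3]
wrist_force: [2.9, -4.3, 0.2]
finger_gap: 33.6
grip_force: 40.0
```

```bash
python3 -c "
from bench import bot
s=bot.read_state();print(s['moment'],s['finger_gap'],s['orientation'])"
```

```text
[-0.89644121 -0.64898688 -0.00529036] 33.61050034653513 [1.79821783e+02 5.79323264e-02 7.43425978e+01]
```

The gap stays at 33.6 mm mid-click, so the dial follows the fingers. I'll complete two clicks, release and look.

Request:
{"op": "jog_arm", "data": {"motion": [[[0, 0, 0, 0, 0, 0.025, 0.3], [0, 0, 0, 0, 0, 0.05, 0.3], [0, 0, 0, 0, 0, 0.075, 0.3], [0, 0, 0, 0, 0, 0.1, 0.3], [0, 0, 0, 0, 0, 0.1267, 0.3], [0, 0, 0, 0, 0, 0.1267, 0.3], [0, 0, 0, 0, 0, 0.1267, 0.3]]]}}

```text
time_s: 15.3
ee_pos: [571.9, -126.9, 80.6]
orientation: [179.9, 0.2, 119.9]
wrist_force: [3.5, -3.7, 1.0]
finger_gap: 33.6
grip_force: 40.0
```

Request:
{"op": "jog_arm", "data": {"motion": [[[0, 0, 0, 0, 0, 0, 0.7], [0, 0, 0, 0, 0, 0, 0.7], [0, 0, 0, 0, 0, 0, 0.7], [0, 0, 0, 0, 0, 0, 0.7], [0, 0, 0.1, 0, 0, 0, 0.7], [0, 0, 0.12, 0, 0, 0, 0.7], [0, 0, 0.12, 0, 0, 0, 0.7]]]}}

```text
time_s: 16.18
ee_pos: [570.6, -126.1, 139.9]
orientation: [180.0, 0.1, 120.0]
wrist_force: [-0.7, -0.4, -1.0]
finger_gap: 65.7
grip_force: 0.0
```

Request:
{"op": "jog_arm", "data": {"motion": [[[0, 0.1, 0, 0, 0, 0, 0.7], [0, 0.2, 0, 0, 0, 0, 0.7], [0, 0.3, 0, 0, 0, 0, 0.7], [0, 0.4, 0, 0, 0, 0, 0.7], [0, 0.4, 0, 0, 0, 0, 0.7], [0, 0.4, 0, 0, 0, 0, 0.7]]]}}

```text
time_s: 16.92
ee_pos: [569.5, 73.6, 138.1]
orientation: [-179.9, -0.1, 120.1]
wrist_force: [-0.4, -0.2, 0.0]
finger_gap: 65.9
grip_force: 0.0
```

```bash
python3 v.py 2
python3 - <<'E'
import cv2,numpy as np
# zoom of dial: first, second, third picture in top and scene, raw pixels
r=[]
for c,(u,v) in (("scene",(290,187)),("top",(265,174))):
    r.append(np.hstack([cv2.resize(cv2.imread(f"pics/{c}{n}.png")[v-16:v+16,u-16:u+16],(256,256),interpolation=cv2.INTER_CUBIC) for n in (0,1,2)]))
cv2.imwrite("pics/cmp.png",np.vstack(r))
E
```

```text
scene dial_grip [(0.63, [569.6, -135.5]), (0.36, [456.6, -361.9])]
scene shackle_grip [(0.48, [502.7, -124.5])]
scene padlock [(0.95, [570.9, -132.2])]
top dial_grip [(0.48, [574.5, -127.2])]
top shackle_grip [(0.55, [519.7, -117.4])]
top padlock [(0.89, [567.5, -128.4])]
17.325 [570.34073168  73.37171404 139.47320834]
```

View pics/cmp.png

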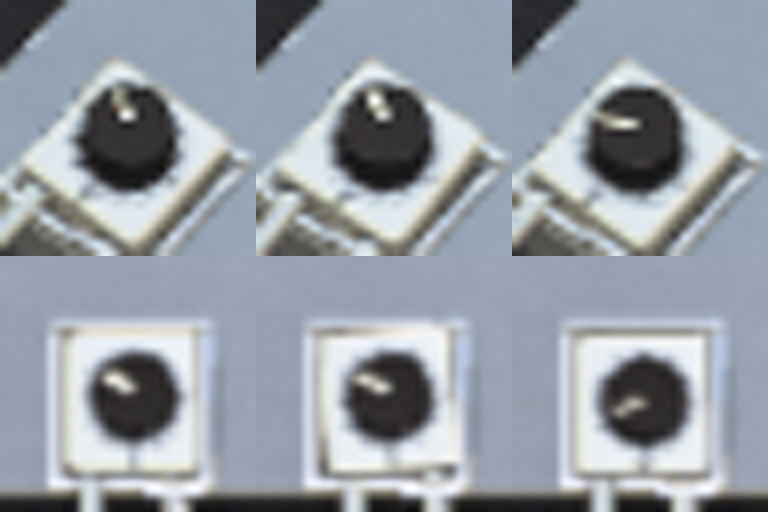

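In the third column the pointer has moved from about 60° to about 120° (top view tip (615,410), dial centre (645,396)). The dial turns properly at 40 N; two more clicks are needed.

Request:
{"op": "jog_arm", "data": {"motion": [[[0, -0.1, 0, 0, 0, 0, 0.7], [0, -0.2, 0, 0, 0, 0, 0.7], [0, -0.3, 0, 0, 0, 0, 0.7], [0, -0.4, 0, 0, 0, 0, 0.7], [0, -0.4, 0, 0, 0, 0, 0.7], [0, -0.4, 0, 0, 0, 0, 0.7], [0, -0.4, 0, 0, 0, 0, 0.7]]]}}

```text
time_s: 18.2
ee_pos: [570.2, -124.8, 139.4]
orientation: [-180.0, -0.0, 120.1]
wrist_force: [0.2, -0.5, -0.6]
finger_gap: 65.5
grip_force: 0.0
```

Request:
{"op": "jog_arm", "data": {"motion": [[[0, 0, -0.08, 0, 0, 0, 0.7], [0, 0, -0.12, 0, 0, 0, 0.7], [0, 0, -0.12, 0, 0, 0, 0.7], [0, 0, -0.12, 0, 0, 0, 0.3], [0, 0, -0.12, 0, 0, 0, 0.3], [0, 0, -0.12, 0, 0, 0, 0.3], [0, 0, -0.12, 0, 0, 0, 0.3], [0, 0, -0.12, 0, 0, 0, 0.3]]]}}

```text
time_s: 19.2
ee_pos: [571.2, -125.9, 80.1]
orientation: [179.9, 0.1, 120.0]
wrist_force: [3.0, 2.2, 0.5]
finger_gap: 33.9
grip_force: 40.0
```

Request:
{"op": "jog_arm", "data": {"motion": [[[0, 0, 0, 0, 0, 0.025, 0.3], [0, 0, 0, 0, 0, 0.05, 0.3], [0, 0, 0, 0, 0, 0.075, 0.3], [0, 0, 0, 0, 0, 0.0833, 0.3], [0, 0, 0, 0, 0, 0.11, 0.3], [0, 0, 0, 0, 0, 0.135, 0.3], [0, 0, 0, 0, 0, 0.1667, 0.3], [0, 0, 0, 0, 0, 0.1667, 0.3]]]}}

```text
time_s: 20.2
ee_pos: [571.3, -126.9, 80.3]
orientation: [-179.9, 0.1, 180.0]
wrist_force: [3.0, -0.7, 2.3]
finger_gap: 33.6
grip_force: 40.0
```

Request:
{"op": "jog_arm", "data": {"motion": [[[0, 0, 0, 0, 0, 0, 0.3], [0, 0, 0, 0, 0, 0, 0.7], [0, 0, 0, 0, 0, 0, 0.7], [0, 0, 0, 0, 0, 0, 0.7], [0, 0, 0, 0, 0, 0, 0.7], [0, 0, 0.1, 0, 0, 0, 0.7], [0, 0, 0.12, 0, 0, 0, 0.7], [0, 0, 0.12, 0, 0, 0, 0.7]]]}}

```text
time_s: 21.2
ee_pos: [570.6, -126.1, 139.9]
orientation: [-180.0, 0.1, -179.9]
wrist_force: [-0.8, -0.4, -0.7]
finger_gap: 65.8
grip_force: 0.0
```

Request:
{"op": "jog_arm", "data": {"motion": [[[0, 0.1, 0, 0, 0, 0, 0.7], [0, 0.2, 0, 0, 0, 0, 0.7], [0, 0.3, 0, 0, 0, 0, 0.7], [0, 0.4, 0, 0, 0, 0, 0.7], [0, 0.4, 0, 0, 0, 0, 0.7], [0, 0.4, 0, 0, 0, 0, 0.7]]]}}

```text
time_s: 21.95
ee_pos: [569.5, 73.6, 138.1]
orientation: [-180.0, -0.1, -179.9]
wrist_force: [0.0, -0.9, -0.6]
finger_gap: 65.7
grip_force: 0.0
```

```bash
python3 v.py 3
```

```text
scene dial_grip [(0.55, [575.1, -134.3])]
scene shackle_grip [(0.48, [503.8, -122.8])]
scene padlock [(0.84, [573.8, -129.1]), (0.65, [487.7, 321.4])]
top dial_grip [(0.52, [585.1, -133.2])]
top shackle_grip [(0.59, [513.9, -127.6]), (0.19, [570.4, -124.0])]
top padlock [(0.91, [576.6, -120.0])]
22.35 [570.32399617  73.37751712 139.46093006]
```

View pics/view3.png

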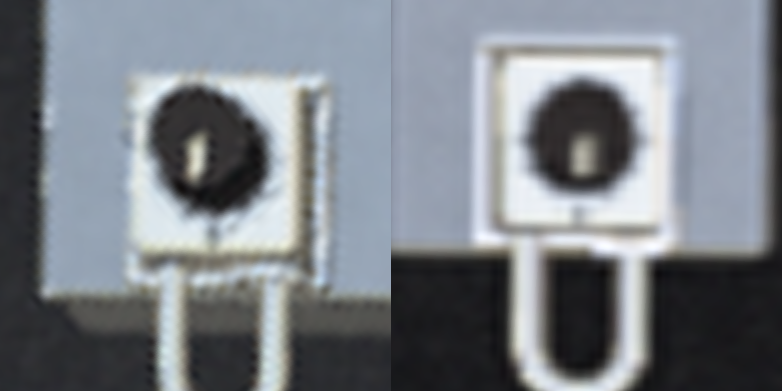

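The pointer now stands at the index mark (right half: pointer (583,155), index (578,215)), and the shackle legs are centred at y of about -125.5. Next is the shackle.

Request:
{"op": "jog_arm", "data": {"motion": [[[-0.03, -0.1, 0, 0, 0, 0, 0.75], [-0.06, -0.2, 0, 0, 0, 0, 0.75], [-0.09, -0.3, 0, 0, 0, 0, 0.75], [-0.122, -0.4, 0, 0, 0, 0, 0.75], [-0.122, -0.4, 0, 0, 0, 0, 0.75], [-0.122, -0.4, 0, 0, 0, 0, 0.75], [-0.122, -0.4, 0, 0, 0, 0, 0.75]]], "squeeze": 20}}

```text
time_s: 23.22
ee_pos: [509.6, -124.9, 139.4]
orientation: [180.0, -0.0, -179.8]
wrist_force: [-0.7, -0.2, 0.3]
finger_gap: 70.5
grip_force: 0.0
```

Request:
{"op": "jog_arm", "data": {"motion": [[[0, 0, -0.08, 0, 0, 0, 0.75], [0, 0, -0.16, 0, 0, 0, 0.75], [0, 0, -0.19, 0, 0, 0, 0.75], [0, 0, -0.19, 0, 0, 0, 0.75], [0, 0, -0.19, 0, 0, 0, 0.75]]]}}

```text
time_s: 23.85
ee_pos: [510.6, -126.3, 46.1]
orientation: [-179.9, 0.1, -179.9]
wrist_force: [0.5, -0.5, 0.6]
finger_gap: 70.5
grip_force: 0.0
```

Request:
{"op": "jog_arm", "data": {"motion": [[[0, 0, 0, 0, 0, 0, 0.4], [0, 0, 0, 0, 0, 0, 0.4], [0, 0, 0, 0, 0, 0, 0.4], [0, 0, 0, 0, 0, 0, 0.4], [0, 0, 0, 0, 0, 0, 0.4], [0, 0, 0, 0, 0, 0, 0.4]]], "squeeze": 20}}

```text
time_s: 24.6
ee_pos: [509.4, -126.2, 44.7]
orientation: [-180.0, 0.0, -179.9]
wrist_force: [-0.3, 0.2, 3.2]
finger_gap: 43.2
grip_force: 20.0
```

Request:
{"op": "jog_arm", "data": {"motion": [[[-0.004, 0, 0, 0, 0, 0, 0.4], [-0.008, 0, 0, 0, 0, 0, 0.4], [-0.012, 0, 0, 0, 0, 0, 0.4], [-0.016, 0, 0, 0, 0, 0, 0.4], [-0.016, 0, 0, 0, 0, 0, 0.4]]]}}

```text
time_s: 25.22
ee_pos: [501.1, -126.1, 44.6]
orientation: [-180.0, -0.0, -179.9]
wrist_force: [2.1, -1.0, 1.4]
finger_gap: 43.1
grip_force: 20.0
```

Request:
{"op": "jog_arm", "data": {"motion": [[[-0.004, 0, 0, 0, 0, 0, 0.4], [-0.008, 0, 0, 0, 0, 0, 0.4], [-0.012, 0, 0, 0, 0, 0, 0.4], [-0.016, 0, 0, 0, 0, 0, 0.4], [-0.016, 0, 0, 0, 0, 0, 0.4]]]}}

```text
time_s: 25.85
ee_pos: [492.9, -126.0, 44.4]
orientation: [-180.0, -0.0, -179.9]
wrist_force: [1.3, -0.9, 1.3]
finger_gap: 43.3
grip_force: 20.0
```

Pulling with about 2 N. I'll go on in 1 mm steps and watch for the stop.

Request:
{"op": "jog_arm", "data": {"motion": [[[-0.002, 0, 0, 0, 0, 0, 0.4], [-0.004, 0, 0, 0, 0, 0, 0.4], [-0.006, 0, 0, 0, 0, 0, 0.4], [-0.006, 0, 0, 0, 0, 0, 0.4]]]}}

```text
time_s: 26.35
ee_pos: [490.1, -126.0, 44.4]
orientation: [-180.0, -0.0, -179.9]
wrist_force: [2.2, -1.5, 1.9]
finger_gap: 43.5
grip_force: 20.0
```

Request:
{"op": "jog_arm", "data": {"motion": [[[-0.002, 0, 0, 0, 0, 0, 0.4], [-0.002, 0, 0, 0, 0, 0, 0.4]]]}}

```text
time_s: 26.6
ee_pos: [489.3, -126.0, 44.5]
orientation: [-180.0, 0.0, -179.9]
wrist_force: [3.2, -1.7, 2.2]
finger_gap: 43.3
grip_force: 20.0
```

Request:
{"op": "jog_arm", "data": {"motion": [[[-0.002, 0, 0, 0, 0, 0, 0.4], [-0.002, 0, 0, 0, 0, 0, 0.4]]]}}

```text
time_s: 26.85
ee_pos: [489.3, -126.0, 44.8]
orientation: [-180.0, 0.2, -180.0]
wrist_force: [6.4, -1.0, 0.3]
finger_gap: 43.2
grip_force: 20.0
```

Request:
{"op": "jog_arm", "data": {"motion": [[[-0.002, 0, 0, 0, 0, 0, 0.4], [-0.002, 0, 0, 0, 0, 0, 0.4], [-0.002, 0, 0, 0, 0, 0, 0.4]]]}}

```text
time_s: 27.22
ee_pos: [489.3, -126.1, 44.9]
orientation: [-180.0, 0.3, -180.0]
wrist_force: [10.2, -0.7, -4.1]
finger_gap: 43.2
grip_force: 20.0
```

The shackle moved 20 mm and met a firm stop. I'll relax, release and verify.

Request:
{"op": "jog_arm", "data": {"motion": [[[0.003, 0, 0, 0, 0, 0, 0.4], [0.003, 0, 0, 0, 0, 0, 0.7], [0.003, 0, 0, 0, 0, 0, 0.7], [0.003, 0, 0, 0, 0, 0, 0.7], [0.003, 0, 0, 0, 0, 0, 0.75], [0.003, 0, 0.1, 0, 0, 0, 0.9], [0.003, 0, 0.19, 0, 0, 0, 0.9], [0.003, 0, 0.19, 0, 0, 0, 0.9]]]}}

```text
time_s: 28.22
ee_pos: [491.2, -127.2, 143.6]
orientation: [-179.8, 0.4, -179.9]
wrist_force: [0.5, 0.5, -0.6]
finger_gap: 84.6
grip_force: 0.0
```

Request:
{"op": "jog_arm", "data": {"motion": [[[0.04, 0.1, 0, 0, 0, 0, 0.9], [0.08, 0.2, 0, 0, 0, 0, 0.9], [0.12, 0.3, 0, 0, 0, 0, 0.9], [0.142, 0.4, 0, 0, 0, 0, 0.9], [0.142, 0.4, 0, 0, 0, 0, 0.9], [0.142, 0.4, 0, 0, 0, 0, 0.9]]]}}

```text
time_s: 28.98
ee_pos: [558.9, 73.7, 138.2]
orientation: [-180.0, -0.1, -179.9]
wrist_force: [0.8, 0.4, 0.4]
finger_gap: 84.4
grip_force: 0.0
```

```bash
python3 v.py 4 76
```

```text
scene dial_grip [(0.65, [571.8, -133.4])]
scene shackle_grip [(0.61, [479.1, -134.3])]
scene padlock [(0.64, [573.6, -125.3])]
top dial_grip [(0.57, [577.8, -129.6]), (0.47, [528.3, -142.1])]
top shackle_grip [(0.58, [498.8, -126.7])]
top padlock [(0.89, [579.3, -121.4])]
29.375 [559.78196981  73.39089439 139.55231244]
```

View pics/view4.png

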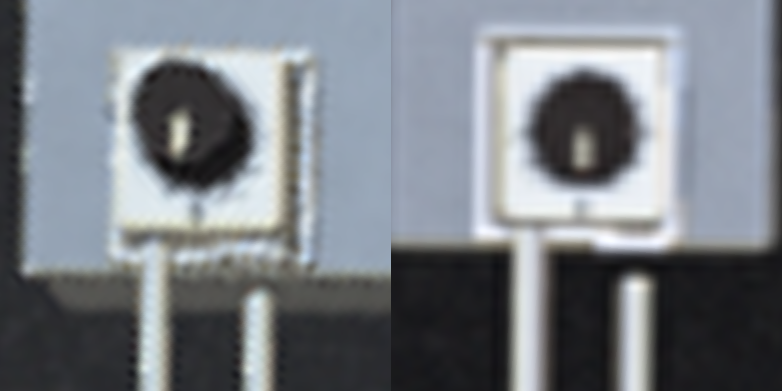

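The shackle is fully out: the free leg's end (635,280) is in front of the staple and the pointer is still at the index. Now I grip the case from both y sides.

Request:
{"op": "jog_arm", "data": {"motion": [[[0, -0.1, 0, 0, 0, 0, 0.9], [0, -0.2, 0, 0, 0, 0, 0.9], [0, -0.3, 0, 0, 0, 0, 0.9], [0, -0.4, 0, 0, 0, 0, 0.9], [0, -0.4, 0, 0, 0, 0, 0.9], [0, -0.4, 0, 0, 0, 0, 0.9], [0, -0.4, 0, 0, 0, 0, 0.9]]], "squeeze": 15}}

```text
time_s: 30.25
ee_pos: [559.7, -124.8, 139.4]
orientation: [180.0, -0.0, -179.9]
wrist_force: [-0.4, 0.2, 0.0]
finger_gap: 84.6
grip_force: 0.0
```

Request:
{"op": "jog_arm", "data": {"motion": [[[0, 0, -0.07, 0, 0, 0, 0.9], [0, 0, -0.13, 0, 0, 0, 0.9], [0, 0, -0.158, 0, 0, 0, 0.9], [0, 0, -0.158, 0, 0, 0, 0.9], [0, 0, -0.158, 0, 0, 0, 0.9]]]}}

```text
time_s: 30.88
ee_pos: [560.8, -126.1, 61.8]
orientation: [-179.9, 0.1, -179.9]
wrist_force: [0.7, -0.3, 0.1]
finger_gap: 84.6
grip_force: 0.0
```

Request:
{"op": "jog_arm", "data": {"motion": [[[0, 0, 0, 0, 0, 0, 0.5], [0, 0, 0, 0, 0, 0, 0.5], [0, 0, 0, 0, 0, 0, 0.5], [0, 0, 0, 0, 0, 0, 0.5], [0, 0, 0, 0, 0, 0, 0.5], [0, 0, 0, 0, 0, 0, 0.5]]]}}

```text
time_s: 31.62
ee_pos: [559.9, -126.2, 60.8]
orientation: [-180.0, 0.0, -179.9]
wrist_force: [-0.0, -0.1, 3.4]
finger_gap: 55.8
grip_force: 15.0
```

Request:
{"op": "jog_arm", "data": {"motion": [[[0, 0, 0, 0, 0, 0, 0.5], [0, 0, 0, 0, 0, 0, 0.5]]], "squeeze": 45}}

```text
time_s: 31.88
ee_pos: [559.9, -126.2, 60.8]
orientation: [-180.0, 0.0, -179.9]
wrist_force: [-2.0, -1.0, 3.2]
finger_gap: 55.7
grip_force: 45.0
```

Gripped at 56 mm. I'll lift slowly and straight at first, checking the force.

Request:
{"op": "jog_arm", "data": {"motion": [[[0, 0, 0.004, 0, 0, 0, 0.5], [0, 0, 0.01, 0, 0, 0, 0.5], [0, 0, 0.02, 0, 0, 0, 0.5], [0, 0, 0.03, 0, 0, 0, 0.5], [0, 0, 0.03, 0, 0, 0, 0.5]]]}}

```text
time_s: 32.5
ee_pos: [559.6, -126.0, 75.8]
orientation: [-180.0, -0.0, -179.9]
wrist_force: [-0.1, 0.1, -3.8]
finger_gap: 55.6
grip_force: 45.0
```

Request:
{"op": "jog_arm", "data": {"motion": [[[0, 0, 0.03, 0, 0, 0, 0.5], [0, 0, 0.06, 0, 0, 0, 0.5], [0, 0, 0.1, 0, 0, 0, 0.5], [0, 0, 0.15, 0, 0, 0, 0.5], [0, 0, 0.2, 0, 0, 0, 0.5], [0, 0, 0.22, 0, 0, 0, 0.5], [0, 0, 0.22, 0, 0, 0, 0.5], [0, 0, 0.22, 0, 0, 0, 0.5]]]}}

```text
time_s: 33.5
ee_pos: [559.0, -125.7, 184.3]
orientation: [180.0, -0.1, -179.9]
wrist_force: [-0.3, 0.5, -3.8]
finger_gap: 55.1
grip_force: 45.0
```

Request:
{"op": "jog_arm", "data": {"motion": [[[0, 0, 0, 0, 0, 0, 0.5], [0, 0, 0, 0, 0, 0, 0.5], [0, 0, 0, 0, 0, 0, 0.5], [0, 0, 0, 0, 0, 0, 0.5]]]}}

```text
time_s: 34.0
ee_pos: [559.7, -126.0, 185.4]
orientation: [180.0, -0.0, -179.9]
wrist_force: [0.0, -0.3, -3.9]
finger_gap: 55.4
grip_force: 45.0
```

Run:
```python
from h import *
a=cv2.cvtColor(bot.grab_frame("scene"),cv2.COLOR_RGB2BGR);b=cv2.cvtColor(bot.grab_frame("top"),cv2.COLOR_RGB2BGR)
cv2.imwrite("pics/fin.png",np.hstack([cv2.resize(a[130:300,200:400],(400,340)),cv2.resize(b[90:260,120:320+80-80],(400,340))]))
```

```text
(no output)
```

View pics/fin.png

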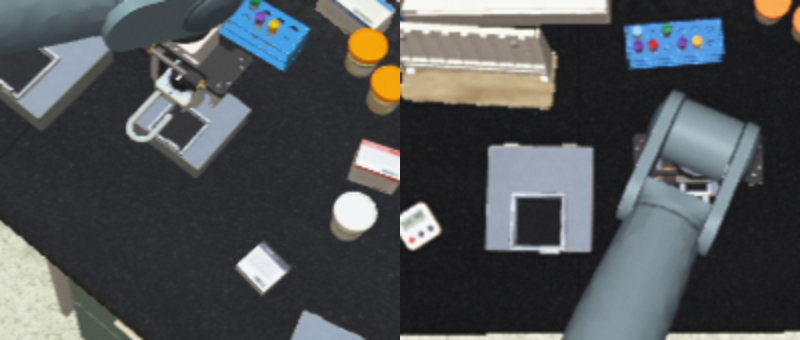

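The lock hangs in the gripper at (178,90) in the left half, level, about 124 mm up with its shackle out. The rest below is empty and the bystanders are untouched. Handing in.

```bash
python3 -c "
from bench import bot
print(bot.hand_in())"
```

```text
the job is handed in; nothing more can be done
None
```

I handed the job in: the dial is at the notch, the shackle is out to its 20 mm stop, and the lock is held level, dial up, about 12 cm above its rest. I first turned the dial with too little grip and it slipped, then closed once about 25 mm beside the dial (a 1.5 N touch); it took about 34 s of the 62 s.

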